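Wedge the tool rest into its tapered dovetail way

TASK

Pick up the tool rest with the blue web, set its dovetail foot down in front of the open, wide end of the tapered way (narrow end of the foot first), and slide it in between the steel rail and the brass gib, lying snug along the steel rail, until it wedges tight. How far in it wedges differs each time, so go by feel: push it home with a firm but measured steady push of about 12 N, never more than 16 N or the gib is overstrained, then let go and leave it wedged there. Do not shift the other things on the trolley.

Things in the scene. Friction and masses are not known exactly. Their poses are not given: they have to be found in the camera images.
- tool_rest: Loose tool rest, 0.36 to 0.59 kg. Origin: centre of its underside; z up, +x to its narrow end (nose). Aluminium dovetail foot, x -35 to +35 mm, 14 mm high; at the underside its -y side is at y = -30 mm, its +y side tapers 1 in 10 from y = 33.5 (tail) to 26.5 (nose). Both sides lean inward 30 deg from upright. Above it a step 64 x 34 mm up to z = 21 mm.
- rest_web (a point): Middle of the rest's blue upright web, 41 mm above the underside: the place to grasp, across its thickness (along the rest's y). The web is 50 mm long in x, 22 mm thick, z = 21 to 62 mm; on top a steel pad 56 x 26 mm, z = 62 to 66 mm.
- rest_tail (a point): Middle of the tail end face of the web (x = -25, z = 41 mm of the rest); shut fingers can push here, above the rails (tips at least 18 mm above the way's floor). The foot behind it reaches back 10 mm further, only 14 mm high, with the step to 21 mm high for 7 mm. Pushed while off the steel rail, it can wedge against the fingers' grip and spring loose when they leave.
- rest_nose (a point): Middle of the narrow end of the foot, at the underside (35 mm ahead of the rest's origin along its x).
- way: Bolted-down dark steel plate, x -120 to +130, y -67 to +67, z 0 to 10 mm, origin on its underside; +x is the sliding-in direction, wide end to narrow end. Its top (z = 10 mm) is the floor. On it two rails from x = -20 to +125 mm, tops at z = 26 mm, leaning over inward 30 deg: the steel rail at -y and the brass gib at +y; behind the gib a keeper bar, y = 59 to 67 mm, to z = 28 mm.
- steel_rail: Fixed straight steel rail on the -y side of the way; origin and axes those of the way. Inner face at y = -30 mm at the floor, leaning inward 30 deg; outer face at y = -60 mm. A rest lying along it has its y = 0 on the way's y = 0 and its x axis parallel. When the rest is wedged it is squeezed between this rail and the gib, with equal force on both.
- way_mouth (a point): Middle of the wide end between the rails, on the floor (x = -20, y = 0 mm of the way); the nose has 7 to 13 mm of side room here. The gib's face at the floor runs about from y = 36.5 mm here to 22 mm at x = +125. It is sprung sideways, 40 N per mm, and was set by hand up to 3 mm off in y: the faces first meet with the rest's origin anywhere from x = 15 to 75 mm of the way.
- way_landing (a point): On the bare part of the floor before the rails (x = -68, y = 0 mm of the way): set the rest down with its origin here. From here slide it along the way's +x. Friction in the way is about 0.2, so it slides freely until the faces meet; then the push rises by some 5 N per mm, and once wedged it stays by friction when let go.
- alu_puck: Bystander: bright round puck, 51 mm across, 20 mm high, origin at the underside.
- stepped_bush: Bystander: stepped steel bush, 44 mm across, 34 mm high, origin at the underside.
- tape_measure: Bystander: black tape measure, 64 x 99 x 35 mm, origin at the underside.
- setup_block_1: Bystander: steel block with holes, 50 x 75 x 25 mm, origin at the underside.
- oil_can: Bystander: red oil can with a thin spout, 64 x 93 x 172 mm, origin at the underside.
Things that resemble listed ones, but are neither listed nor needed, are in the scene too. What is shaped like the tool_rest but purple is not meant.

How it is judged (in metres and radians):
On the way, in this order (a step that is already met when the one before it is completed fails the run):
1. the rest's foot has entered the way from its wide end, nose first and flat on the floor (x of rest_nose in the frame of way above 0.005 m and x of tool_rest in the frame of way above -0.035 m and y of tool_rest in the frame of way between -0.006 and 0.012 m and z of tool_rest in the frame of way between 0.007 and 0.014 m), for 0.2 s.
2. the rest has been pushed in until it bears on the steel rail with more than 2 N (x of rest_nose in the frame of way above 0.042 m and contact force between tool_rest and steel_rail above 2 N), for 0.2 s.
At the end, for the whole second after the job is handed in: The rest is let go and stays wedged: at rest, still squeezed against the steel rail with more than 1.8 N, nose more than 42 mm past the way's origin along its x, within 4 mm sideways of lying on the fixed rail, on the floor within 3 mm, in line and upright within 0.05 rad (contact force between tool_rest and steel_rail above 1.8 N and x of rest_nose in the frame of way above 0.042 m and y of tool_rest in the frame of way between -0.004 and 0.004 m and z of tool_rest in the frame of way between 0.007 and 0.013 m and angle between the x axis of tool_rest and the x axis of way, either way round below 0.05 rad and angle between tool_rest's own z axis and vertical below 0.05 rad and linear speed of tool_rest below 0.005 m/s); the robot touches nothing.
It fails at once if the gib is overstrained: the wedged rest presses on the steel rail, and so on the gib, with more than 27 N (contact force between tool_rest and steel_rail above 27 N).
It fails at once if the rest is rammed against the floor plate of the way with more than 45 N (contact force between tool_rest and way above 45 N).
It fails at once if a bystander is shifted by more than 15 mm (distance of any of alu_puck, stepped_bush, tape_measure, setup_block_1, oil_can from where it was at the start of the episode above 0.015 m).
It also fails if it takes over 72 s, if anything falls off the work surface, if the arm or the gripper's body presses on something with over 40 N, if the wrist force passes 120 N, or if a joint passes its speed limit or range.

ROBOT

A 6-joint arm with a two-finger parallel gripper is mounted at the origin on a cart in front of the work surface, level with it; the furniture and walls round the work are solid. World frame = base frame: x ahead of the robot, y to its left, z up, the work surface at z = 0. Lengths are in m, angles in degrees, forces in N, time in s.
With the tool pointing down it reaches from about 0.35 to 0.875 m from the base axis. Payload 4.2 kg.
Tool frame: the origin (TCP) lies midway between the tips of the shut fingers; the grasp point (between the pads) lies 19 mm behind it (r.pinch_z is the distance from the TCP to the grasp point, in m); z points along the fingers, y is the line along which they close (so a half turn about z gives the same grasp; the last joint's range is limited). The gripper opens to 87 mm and grips with 3 to 60 N. Pads are 19 mm wide; open, the fingers measure 117 mm over their backs; the gripper's body (75 mm by 190 mm) begins 51 mm behind the grasp point.
Start: joints at [90.734, 22.042, 0.453, 0, -68.411, -14.817], TCP at [0.152, 0.606, 0.223] pointing down, gripper open.
Joint ranges: [-179.83, 179.83], [-69.29, 118.12], [-61.27, 80.66], [-181.25, 117.63], [-171.15, -9.14], [-177.46, 177.46]. Speed limits (degrees/s): [159.86, 159.86, 180, 180, 180, 180].

INTERFACE

Orientations are given as a 3x3 rotation matrix whose columns are the frame's x, y, z axes.
In Python, from station import r, imaging, models gives the robot as it stands. The module is installed in compiled form; this text tells all that it offers.
- The arm moves only by the tool apply_moves, never from a script. Its argument "moves" is a list of rows, each a list of 2 entries, a list of its own where there are three numbers: the shift along the tool's x, y, z in m, then the turn about the tool's z in degrees. A call has 1 to 5 rows; each row shifts and turns the commanded pose from where the row before left it, along the tool's axes as they then stand; what a row does not reach is not made up. A row lasts 1/12 s, in which the tool goes at most 41.7 mm and 7.16 degrees, less where a joint would pass 70% of its speed; a pose out of reach is approached as far as the arm can. A call is refused whole if a number of a shift passes 0.0417 or a number of a turn 7.16, either way. A call with a gripper value outside its range is refused whole. "hand" is the finger opening in m, from 0 to 0.087, set as the call begins (left out, the last holds). The fingers move at their own pace and stop on an object; the grip force is fixed at half the most. Time passes only in rows, so rows that do not move let the fingers close. It gives the time, the measured TCP pose, the force, the opening and the grip force at its end, in the units of the state.
- r.sense(): the state, without advancing time (a new reading comes with each control period).
- imaging.capture(name): name is "scene" or "side" or "wrist"; returns a dict with "frame" (384x512x3 uint8, blue, green, red), "intrinsics" (3x3 intrinsics, pixels), "eye" and "orientation" of the camera in the world. Camera axes: x right, y down, z forward; pixel columns grow to the right and rows downward; lengths in m; the calibration is good to about 2 mm. A picture is of the moment at which its call begins. There is no depth.
- r.finish_job(): hands the job in; it is judged then, once.
Trained networks look in a picture, given as the dict that the camera call returned (one of the last four; its "shot" number tells which), for a name from the list of things; names that differ only in an ending like _2 or _b are one class to them, and where a whole thing is asked for, a point or a joint stands for the part that bears it (a point fixed in the world has none). Each returns a list of dicts, best first, with "confidence" (0 to 1); they miss things now and then, are a little off and sometimes report something else, mostly with a low value. They report only what shows in the picture. A call takes as long as a camera call. They do not tell look-alikes from the thing itself.
- models.cut_out(picture, target): "region" (384x512 bool, what is visible of it) and "extent" ([left, top, width, height] as shares, 0 to 1, of the picture: columns of its width, rows of its height, round what is visible of it).
- models.place_of(picture, target): "at" ([column, row] as shares, 0 to 1, of the picture: columns of its width, rows of its height: a listed point, or the origin of a listed thing).
The state is a dict: "time_s": time; "joints": joint angles; "joint_velocities": joint speeds; "effort": joint torques, N m; "tcp_pos": TCP position; "ee_rot": TCP orientation; "wrist_force": force on the tool from outside, world axes, zero at the start; "moment": the same for the moment, N m; "gripper_width": opening from 0.0 (shut) to 1.0 (fully open); "gripper_force": force on a finger pad.
Only numpy, scipy, OpenCV 4.12 (cv2) and the standard library are available. Lean on these libraries where they do the work, as an engineer would, in place of code of your own. Each camera call takes 0.05 s, during which the arm holds its last target. There are 200 camera calls.

## Working session

There is one attempt and no reset: what is moved stays moved. The work goes in short steps, Python scripts to look and compute and a tool call to move; the robot and the scene stay as the last step left them, time stands still between calls to the robot, and variables do not carry over. Pictures are saved under pics/ and viewed, at most 10 in all, crops included, and the job is handed in when it is done.

Besides the shell and the picture viewer there is one more tool, called after "Request:" as name(argument=value, ...) on one line, values as JSON. apply_moves: Moves the arm, as the interface text tells. Its arguments: {"type":"object","properties":{"moves":{"type":"array"},"hand":{"type":"number"}},"required":["moves"]}

```bash
mkdir -p pics; cat > h.py <<'E'
import numpy as np, cv2
from station import r, imaging, models
def ray(p,uv):
    K=np.array(p["intrinsics"]);d=np.array(p["orientation"])@np.linalg.inv(K)@[uv[0],uv[1],1]
    return np.array(p["eye"]),d
def onz(p,uv,z):
    e,d=ray(p,uv);return e+d*(z-e[2])/d[2]
def px(a): return [a[0]*512,a[1]*384]
def proj(p,X):
    K=np.array(p["intrinsics"]);c=K@(np.array(p["orientation"]).T@(np.array(X)-p["eye"]));return c[:2]/c[2]
E
python3 - <<'E'
from h import *
s=r.sense();print(s)
ims=[]
for n in("scene","side"):
    p=imaging.capture(n);ims.append(p["frame"]);print(n,np.round(p["eye"],3),np.round(p["orientation"],3).tolist())
    for t in("tool_rest","rest_web","rest_tail","rest_nose","way","way_mouth","way_landing","alu_puck","stepped_bush","tape_measure","setup_block_1","oil_can"):
        for d in models.place_of(p,t)[:3]:
            u=px(d["at"]);print(t,np.round(u,1),round(d["confidence"],2),np.round(onz(p,u,{"rest_web":.041,"rest_tail":.041,"way_mouth":.01,"way_landing":.01}.get(t,0)),3))
for n,i in zip(("scene","side"),ims): cv2.imwrite(f"pics/{n}.png",cv2.resize(i,(768,576)))
E
```

```text
{'time_s': 0.0, 'joints': array([ 9.07342953e+01,  2.20920095e+01,  3.80626248e-01, -2.92456588e-02,
       -6.84130847e+01, -1.48159759e+01]), 'joint_velocities': array([ 0.02298415,  0.00127428, -0.02481521, -0.04550823, -0.05429334,
       -0.047596  ]), 'effort': array([-1.18858334e-04, -3.90671253e+01,  1.87405300e+01,  4.21984345e+00,
        1.09161210e-02, -1.88376084e-04]), 'tcp_pos': array([0.15190549, 0.60563379, 0.22145159]), 'ee_rot': array([[ 9.69904046e-01, -2.43487049e-01, -4.46753016e-04],
       [-2.43487439e-01, -9.69901604e-01, -2.17823282e-03],
       [ 9.70650124e-05,  2.22145557e-03, -9.99997528e-01]]), 'wrist_force': array([ 0.78068804,  0.05168011, -1.42879186]), 'moment': array([-0.03930004, -0.03752382, -0.00163656]), 'gripper_force': 0.0, 'gripper_width': 0.999426204761182}
scene [-0.456 -0.591  0.819] [[0.498, -0.497, 0.711], [-0.867, -0.276, 0.415], [-0.01, -0.823, -0.568]]
tool_rest [147.4 190.5] 0.84 [0.375 0.356 0.   ]
tool_rest [241.8 192.7] 0.83 [0.531 0.045 0.   ]
tool_rest [218.1 179.1] 0.82 [0.565 0.172 0.   ]
rest_web [144.2 179.5] 0.87 [0.381 0
[... 1417 characters left out ...]
6] 0.62 [0.537 0.158 0.041]
rest_nose [289.6 227.9] 0.98 [ 0.43   0.127 -0.   ]
rest_nose [308.9 273.2] 0.84 [ 0.385  0.318 -0.   ]
rest_nose [234.9 238.5] 0.75 [0.606 0.174 0.   ]
way [248.3 177.3] 0.62 [ 0.57  -0.152  0.   ]
way_mouth [253.4 175.3] 0.69 [ 0.551 -0.151  0.01 ]
way_mouth [250.8 176.1] 0.25 [ 0.56  -0.146  0.01 ]
way_landing [269.3 172.9] 0.9 [ 0.49  -0.165  0.01 ]
alu_puck [223.2 221.4] 0.48 [ 0.649  0.093 -0.   ]
stepped_bush [221.9 239.1] 0.48 [0.648 0.176 0.   ]
tape_measure [301.5 140.3] 0.48 [ 0.347 -0.414  0.   ]
setup_block_1 [271.8 136.1] 0.67 [ 0.474 -0.45   0.   ]
setup_block_1 [221.3 220.3] 0.63 [0.656 0.088 0.   ]
oil_can [227.8 141.8] 0.56 [ 0.663 -0.406  0.   ]
```

View pics/scene.png

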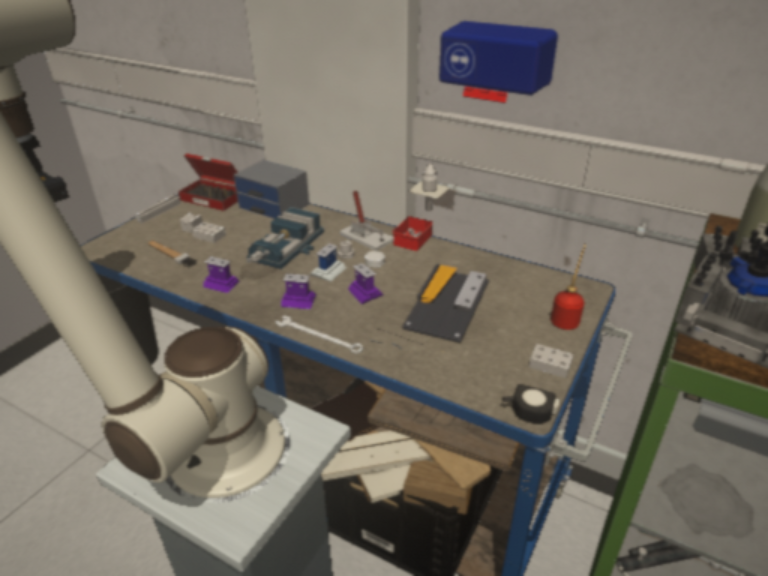

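View pics/side.png

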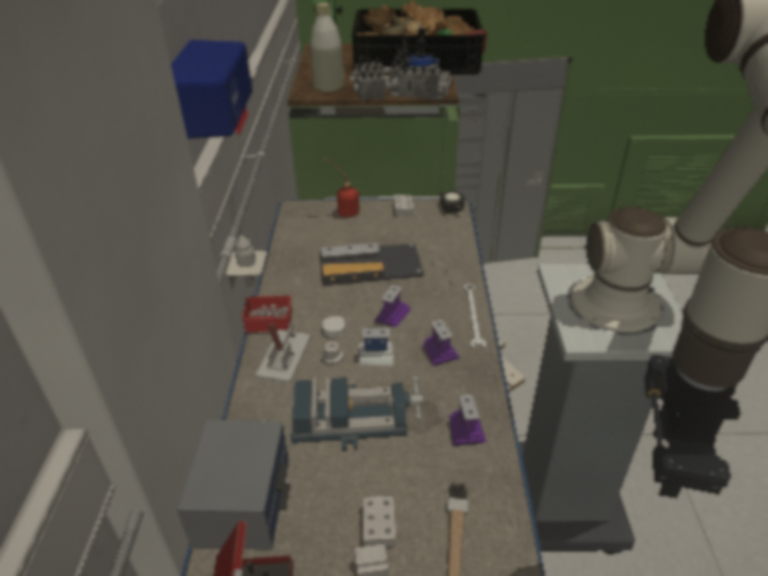

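Candidates in the scene view at 768 px: purple look-alikes at (220,274), (298,292) and (365,283). The only one with a blue web on an aluminium foot is at (328,262), or (376,345) in the side view. It sits near world (0.56, 0.157), so I choose that one. The way is at (447,300), with the brass gib on its +y side and the wide end towards the robot. I'll move over the rest and look closer.

Request:
apply_moves(moves=[[[0.031,0.0225,0],0],[[0.031,0.0225,0],0],[[0.031,0.0225,0],0],[[0.031,0.0225,0],0],[[0.031,0.0225,0],0]], hand=0.087)

```text
time_s: 1.72
tcp_pos: [0.2758, 0.4579, 0.2227]
ee_rot: [[0.97, -0.243, 0.0], [-0.243, -0.97, 0.0], [0.0, -0.0, -1.0]]
wrist_force: [0.4, 0.6, -0.2]
gripper_width: 1.002
gripper_force: 0.0
```

Request:
apply_moves(moves=[[[0.031,0.0225,0],0],[[0.031,0.0225,0],0],[[0.031,0.0225,0],0],[[0.031,0.0225,0],0],[[0.031,0.0225,0],0]])

```text
time_s: 2.13
tcp_pos: [0.3989, 0.311, 0.223]
ee_rot: [[0.97, -0.243, 0.001], [-0.243, -0.97, 0.001], [0.0, -0.001, -1.0]]
wrist_force: [0.9, 1.1, 0.9]
gripper_width: 1.0
gripper_force: 0.0
```

Request:
apply_moves(moves=[[[0.031,0.0225,0],0],[[0.031,0.0225,0],0],[[0.031,0.0225,0],0],[[0.031,0.0225,0],0],[[0.031,0.0225,0],0]])

```text
time_s: 2.55
tcp_pos: [0.5219, 0.1641, 0.2229]
ee_rot: [[0.97, -0.243, 0.001], [-0.243, -0.97, 0.0], [0.0, -0.0, -1.0]]
wrist_force: [1.2, 0.5, -0.1]
gripper_width: 1.0
gripper_force: 0.0
```

```bash
cat > look.py <<'E'
from h import *
import sys
s=r.sense();print(s["time_s"],np.round(s["tcp_pos"],4),np.round(s["ee_rot"],3).tolist(),np.round(s["wrist_force"],2),s["gripper_width"])
Z={"rest_web":.041,"rest_tail":.041,"way_mouth":.01,"way_landing":.01}
for t in sys.argv[2:]:
  for n in("wrist","scene","side"):
    p=imaging.capture(n)
    if n=="wrist":cv2.imwrite(f"pics/{sys.argv[1]}.png",p["frame"]);
    for d in models.place_of(p,t)[:2]:
        u=px(d["at"]);print(n,t,np.round(u,1),round(d["confidence"],2),np.round(onz(p,u,Z.get(t,0)),4))
print(np.round(p["eye"],3))
E
python3 look.py w1 tool_rest rest_web rest_tail rest_nose
```

```text
2.55 [0.5219 0.1641 0.2229] [[0.97, -0.243, 0.001], [-0.243, -0.97, 0.0], [0.0, -0.0, -1.0]] [ 1.16  0.54 -0.06] 0.9997788020563508
wrist tool_rest [252.  140.8] 0.92 [0.5546 0.1645 0.    ]
wrist tool_rest [354.9 144.3] 0.85 [0.5184 0.0375 0.    ]
scene tool_rest [196.  199.8] 0.92 [0.4148 0.1641 0.    ]
scene tool_rest [217.7 183.7] 0.72 [0.5375 0.1552 0.    ]
side tool_rest [310.8 285.8] 0.96 [0.3836 0.3639 0.    ]
side tool_rest [253.5 232.8] 0.85 [0.5476 0.1486 0.    ]
wrist rest_web [254.5 141.4] 0.96 [0.556 0.162 0.041]
wrist rest_web [139.  305.8] 0.78 [0.3809 0.3662 0.041 ]
scene rest_web [194.9 192.6] 0.95 [0.4034 0.1552 0.041 ]
scene rest_web [241.3 186.5] 0.71 [0.5134 0.0347 0.041 ]
side rest_web [294.6 225.4] 0.88 [0.4174 0.1588 0.041 ]
side rest_web [311.8 275.4] 0.76 [0.3833 0.3608 0.041 ]
wrist rest_tail [268.6 257.9] 0.91 [0.4084 0.181  0.041 ]
wrist rest_tail [391.3 148.4] 0.69 [0.5104 0.0117 0.041 ]
scene rest_tail [138.1 177.9] 0.68 [0.3779 0.3951 0.041 ]
scene rest_tail [247.4 187.9] 0.63 [0.5164 0.0114 0.041 ]
side rest_tail [259.1 227.1] 0.95 [0.5291 0.1653 0.041 ]
side rest_tail [298.8 228.1] 0.9 [0.4051 0.1712 0.041 ]
wrist rest_nose [169.5 278.1] 0.75 [ 0.39    0.3322 -0.    ]
wrist rest_nose [303.8 219. ] 0.73 [0.4329 0.1234 0.    ]
scene rest_nose [158.7 189.9] 0.8 [0.398  0.3221 0.    ]
scene rest_nose [207.6 201.9] 0.73 [0.4245 0.1206 0.    ]
side rest_nose [258.5 217.1] 0.92 [0.5314 0.0733 0.    ]
side rest_nose [236.6 238.6] 0.85 [0.6011 0.1742 0.    ]
[0.522 1.124 0.95 ]
```

View pics/w1.png

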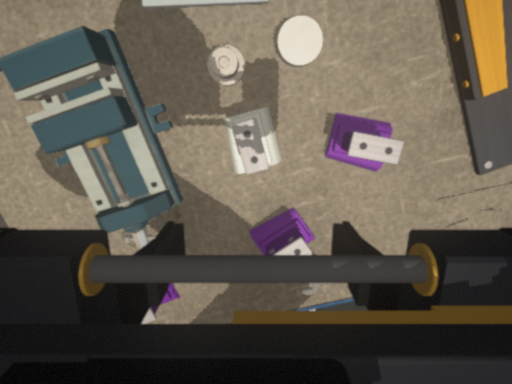

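The blue-web rest is at (252,141) with its pad pointing roughly up in the image. The purple ones are at (362,140), (283,232) and (165,297). I'll take a close crop to check the choice and its orientation.

```bash
python3 - <<'E'
from h import *
p=imaging.capture("wrist")
f=p["frame"][90:190,200:300];cv2.imwrite("pics/c1.png",cv2.resize(f,(600,600),interpolation=cv2.INTER_CUBIC))
for d in models.cut_out(p,"tool_rest")[:3]: 
    m=d["region"].astype(np.uint8);print(d["confidence"],d["extent"],cv2.minAreaRect(cv2.findNonZero(m)))
for uv in((247,133),(254,158)):print(onz(p,uv,.066))
for t in("rest_nose","rest_tail"):
    for d in models.place_of(p,t):
        u=px(d["at"]);print(t,np.round(u,1),round(d["confidence"],2),np.round(onz(p,u,.041 if t=="rest_tail" else 0),4))
E
```

```text
0.93 [0.6342, 0.2924, 0.152, 0.1576] ((365.0588073730469, 142.76470947265625), (72.76068115234375, 50.44740676879883), 14.03624439239502)
0.87 [0.4375, 0.2805, 0.1152, 0.1802] ((251.1988983154297, 141.5382080078125), (61.609901428222656, 48.2689094543457), 76.4295654296875)
0.7 [0.4873, 0.5401, 0.1289, 0.1177] ((283.8304443359375, 240.05709838867188), (51.0, 56.235294342041016), 61.927513122558594)
[0.56946668 0.16603907 0.066     ]
[0.54200453 0.16541225 0.066     ]
rest_nose [170.3 274.3] 0.77 [0.3958 0.3289 0.    ]
rest_nose [304.7 219.2] 0.76 [0.4324 0.1222 0.    ]
rest_nose [245.7 112.1] 0.69 [0.5898 0.1648 0.    ]
rest_nose [327.9 138.3] 0.68 [0.5332 0.0714 0.    ]
rest_tail [268.3 257.3] 0.82 [0.4097 0.1805 0.041 ]
rest_tail [387.4 151.2] 0.78 [0.5084 0.0157 0.041 ]
rest_tail [258.3 167.2] 0.64 [0.5263 0.1645 0.041 ]
```

View pics/c1.png

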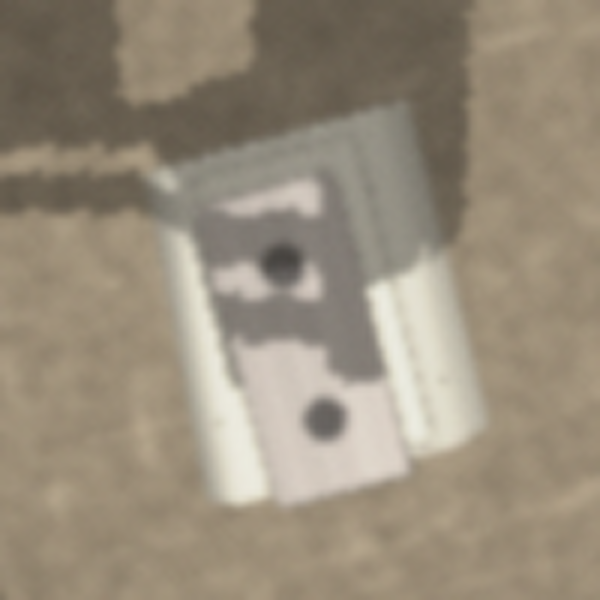

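The crop confirms the rest with the aluminium foot. The foot narrows towards the image top, so the nose faces world +x, with its tapered side on the left (+y). Pad corners in the crop are (195,210), (328,175), (408,470) and (278,505).

```bash
python3 - <<'E'
from h import *
p=imaging.capture("wrist")
c=[(195,210),(328,175),(408,470),(278,505)]
W=[onz(p,(200+(a+.5)/6-.5,90+(b+.5)/6-.5),.066) for a,b in c]
print(np.round(W,4)); f=(W[0]+W[1])/2;b=(W[2]+W[3])/2;print("ctr",np.mean(W,0),"len",np.linalg.norm(f-b),np.linalg.norm(W[0]-W[1]),"yaw",np.degrees(np.arctan2(*(f-b)[[1,0]])))
e=[onz(p,(200+a/6,90+b/6),z) for a,b,z in((408,105,0),(487,430,0))];d=e[0]-e[1];print(e,np.linalg.norm(d),np.degrees(np.arctan2(d[1],d[0])))
for uv in((247,133),(254,158)): print(uv)
for t in("way","way_mouth","way_landing"):
    for d in models.place_of(p,t):
        u=px(d["at"]);print(t,np.round(u,1),round(d["confidence"],2),np.round(onz(p,u,.01 if "_" in t else 0),4))
E
```

```text
[[0.5816 0.179  0.066 ]
 [0.5817 0.1551 0.066 ]
 [0.5279 0.1538 0.066 ]
 [0.5273 0.1783 0.066 ]]
ctr [0.55464918 0.16653463 0.066     ] len 0.05405849346536123 0.023899975776215075 yaw 1.0718020106727213
[array([0.58846533, 0.1366127 , 0.        ]), array([0.51824741, 0.13583522, 0.        ])] 0.07022221764278505 0.6343699852308007
(247, 133)
(254, 158)
```

Request:
apply_moves(moves=[[[0,0,0],-5],[[0,0,0],-5],[[0,0,0],-4.9],[[0.0327,-0.0019,0],0],[[0,0,0.03],0]])

```text
time_s: 4.57
tcp_pos: [0.5612, 0.1704, 0.1985]
ee_rot: [[1.0, 0.016, 0.016], [0.016, -1.0, 0.006], [0.016, -0.005, -1.0]]
wrist_force: [2.2, 1.3, 1.3]
gripper_width: 0.996
gripper_force: 0.0
```

```bash
python3 - <<'E'
from h import *
s=r.sense();print(s["tcp_pos"],np.round(s["ee_rot"],4)[:,0])
p=imaging.capture("wrist")
for t in("tool_rest","rest_web","rest_nose"):
    for d in models.place_of(p,t)[:4]:
        u=px(d["at"]);print(t,np.round(u,1),round(d["confidence"],2),np.round(onz(p,u,.041 if t=="rest_web" else 0),4))
s=r.sense()["tcp_pos"];x,y=s[:2]
for dz in (.066,): print([np.round(proj(p,(.5546+a*.028,.1665+b*.013,dz))) for a in(-1,1) for b in(-1,1)])
cv2.imwrite("pics/w2.png",p["frame"][0:300])
E
```

```text
[0.5612452  0.1703924  0.19854599] [0.9997 0.0159 0.0164]
tool_rest [365.1 203.1] 0.93 [0.5232 0.0361 0.    ]
tool_rest [263.9 175.7] 0.81 [0.5562 0.1648 0.    ]
tool_rest [267.6 274.4] 0.69 [0.4199 0.1568 0.    ]
tool_rest [266.4 152.6] 0.6 [0.5849 0.1624 0.    ]
rest_web [265.6 184.7] 0.97 [0.5548 0.1635 0.041 ]
rest_web [268.9 294.7] 0.85 [0.4163 0.1562 0.041 ]
rest_web [377.  214.9] 0.81 [0.5219 0.0364 0.041 ]
rest_web [258.1  99.2] 0.43 [0.645  0.1733 0.041 ]
rest_nose [338.6 196.1] 0.75 [0.5317 0.0703 0.    ]
rest_nose [261.6 148.9] 0.74 [0.5892 0.1684 0.    ]
[array([275., 217.]), array([250., 216.]), array([277., 164.]), array([251., 163.])]
```

View pics/w2.png

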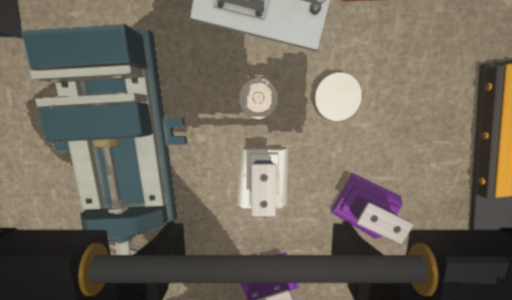

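The pad sits at about (252–275, 160–216), matching the prediction, so the target pose holds. Next I descend over the web.

Request:
apply_moves(moves=[[[0,0,0.03],0],[[0,0,0.03],0],[[0,0,0.03],0],[[0,0,0.01],0],[[0,0,0],0]])

```text
time_s: 5.18
tcp_pos: [0.5523, 0.1674, 0.0912]
ee_rot: [[1.0, 0.015, -0.004], [0.015, -1.0, -0.002], [-0.004, 0.002, -1.0]]
wrist_force: [0.2, -0.8, -0.2]
gripper_width: 1.0
gripper_force: 0.0
```

Request:
apply_moves(moves=[[[0,0,0],0],[[0,0,0],0],[[0,0,0],0]])

```text
time_s: 5.43
tcp_pos: [0.555, 0.1688, 0.095]
ee_rot: [[1.0, 0.015, 0.004], [0.015, -1.0, 0.002], [0.004, -0.002, -1.0]]
wrist_force: [-0.2, -0.0, 0.5]
gripper_width: 1.001
gripper_force: 0.0
```

Request:
apply_moves(moves=[[[0,0.002,0.025],0],[[0,0,0.025],0],[[0,0,0.015],0],[[0,0,0.004],0],[[0,0,0],0]])

```text
time_s: 5.85
tcp_pos: [0.5538, 0.1661, 0.0236]
ee_rot: [[1.0, 0.014, -0.0], [0.014, -1.0, -0.0], [-0.0, 0.0, -1.0]]
wrist_force: [-0.8, 0.4, 0.0]
gripper_width: 1.002
gripper_force: 0.0
```

Request:
apply_moves(moves=[[[0,0,0],0],[[0,0,0],0],[[0,0,0],0]])

```text
time_s: 6.1
tcp_pos: [0.5546, 0.1666, 0.0251]
ee_rot: [[1.0, 0.015, 0.003], [0.015, -1.0, 0.001], [0.003, -0.001, -1.0]]
wrist_force: [0.1, -0.5, -0.7]
gripper_width: 0.996
gripper_force: 0.0
```

Request:
apply_moves(moves=[[[0,0,0],0],[[0,0,0],0],[[0,0,0],0],[[0,0,0],0],[[0,0,0],0]], hand=0.0)

```text
time_s: 6.52
tcp_pos: [0.5536, 0.1661, 0.0236]
ee_rot: [[1.0, 0.014, 0.0], [0.014, -1.0, -0.0], [0.0, 0.0, -1.0]]
wrist_force: [0.2, -0.4, 0.1]
gripper_width: 0.706
gripper_force: 0.0
```

Request:
apply_moves(moves=[[[0,0,0],0],[[0,0,0],0],[[0,0,0],0],[[0,0,0],0],[[0,0,0],0]])

```text
time_s: 6.93
tcp_pos: [0.5536, 0.1661, 0.0235]
ee_rot: [[1.0, 0.014, -0.0], [0.014, -1.0, -0.0], [-0.0, 0.0, -1.0]]
wrist_force: [2.0, -0.0, 0.5]
gripper_width: 0.324
gripper_force: 0.0
```

Request:
apply_moves(moves=[[[0,0,-0.005],0],[[0,0,-0.02],0],[[0,0,-0.03],0],[[0,0,-0.03],0],[[0,0,-0.03],0]])

```text
time_s: 7.35
tcp_pos: [0.5523, 0.1655, 0.1386]
ee_rot: [[1.0, 0.014, -0.003], [0.014, -1.0, -0.001], [-0.003, 0.001, -1.0]]
wrist_force: [0.3, 0.5, -4.4]
gripper_width: 0.287
gripper_force: 30.0
```

Request:
apply_moves(moves=[[[0,0,0],0],[[0,0,0],0]])

```text
time_s: 7.52
tcp_pos: [0.5537, 0.1665, 0.1396]
ee_rot: [[1.0, 0.014, 0.002], [0.014, -1.0, 0.002], [0.002, -0.002, -1.0]]
wrist_force: [-1.6, 0.4, -5.4]
gripper_width: 0.294
gripper_force: 30.0
```

```bash
python3 - <<'E'
from h import *
s=r.sense();print(s["tcp_pos"],s["gripper_width"],s["wrist_force"],s["moment"])
a=imaging.capture("side");p=imaging.capture("scene");w=imaging.capture("wrist")
t=s["tcp_pos"]
def crop(p,h):
    u,v=proj(p,t).astype(int);u=max(h,u);v=max(h,v);return cv2.resize(p["frame"][v-h:v+h,u-h:u+h],(380,380),interpolation=cv2.INTER_CUBIC)
cv2.imwrite("pics/g1.png",np.hstack([crop(a,45),crop(p,45)]))
cv2.imwrite("pics/g1w.png",w["frame"])
E
```

```text
[0.55373978 0.16645737 0.13958731] 0.29370793486646896 [-1.59401472  0.36136975 -5.42523032] [-0.06502311  0.09499088  0.04883654]
```

View pics/g1.png

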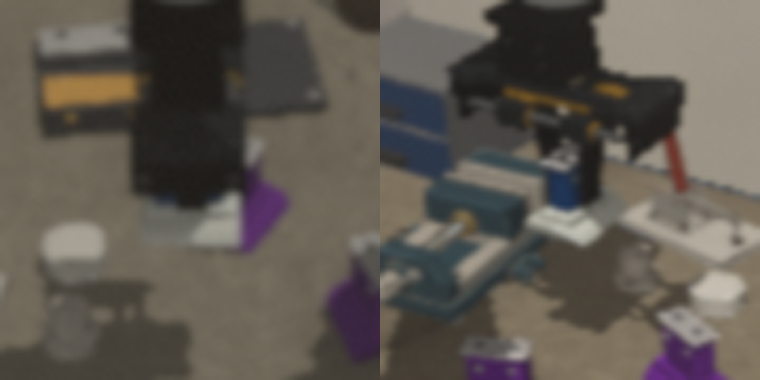

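The rest hangs from the fingers by its web, level and clear of the table. The side crop shows the foot at about (190,225). I'll carry it high towards the way and measure the way.

Request:
apply_moves(moves=[[[-0.01,0.033,-0.004],0],[[-0.01,0.033,-0.004],0],[[-0.01,0.033,-0.004],0],[[-0.01,0.033,-0.004],0],[[-0.01,0.033,-0.004],0]])

```text
time_s: 8.08
tcp_pos: [0.5039, -0.0012, 0.1565]
ee_rot: [[1.0, 0.015, -0.005], [0.015, -1.0, -0.001], [-0.005, 0.001, -1.0]]
wrist_force: [0.1, -1.3, -4.6]
gripper_width: 0.291
gripper_force: 30.0
```

Request:
apply_moves(moves=[[[-0.01,0.033,-0.004],0],[[-0.01,0.033,-0.004],0],[[-0.01,0.033,-0.004],0],[[-0.01,0.033,-0.004],0],[[-0.01,0.033,-0.004],0]])

```text
time_s: 8.5
tcp_pos: [0.4563, -0.1666, 0.1768]
ee_rot: [[1.0, 0.014, -0.004], [0.014, -1.0, 0.001], [-0.004, -0.001, -1.0]]
wrist_force: [1.6, 0.3, -4.6]
gripper_width: 0.292
gripper_force: 30.0
```

Request:
apply_moves(moves=[[[0,0,0],0],[[0,0,0],0],[[0,0,0],0],[[0,0,0],0]])

```text
time_s: 8.83
tcp_pos: [0.458, -0.1647, 0.1774]
ee_rot: [[1.0, 0.015, -0.002], [0.015, -1.0, 0.0], [-0.002, -0.0, -1.0]]
wrist_force: [0.5, 0.2, -4.2]
gripper_width: 0.29
gripper_force: 31.1
```

```bash
python3 - <<'E'
from h import *
s=r.sense();print(s["tcp_pos"],s["gripper_width"],s["wrist_force"],s["ee_rot"][:,0])
w=imaging.capture("wrist")
for t in("way","way_mouth","way_landing"):
    for d in models.place_of(w,t)[:3]:
        u=px(d["at"]);print(t,np.round(u,1),round(d["confidence"],2),np.round(onz(w,u,.01 if "_" in t else 0),4))
cv2.imwrite("pics/way.png",cv2.resize(w["frame"],(800,600),interpolation=cv2.INTER_CUBIC))
E
```

```text
[ 0.45798771 -0.1646838   0.17742718] 0.29020934255062397 [ 0.53671021  0.16213893 -4.20748714] [ 0.99988481  0.01500074 -0.00231237]
way [252.8  69.1] 0.97 [ 0.5696 -0.1565  0.    ]
way_mouth [250.6  90.6] 0.87 [ 0.5475 -0.1547  0.01  ]
way_landing [257.7 138.5] 0.91 [ 0.4979 -0.1628  0.01  ]
way_landing [258.4 290.1] 0.55 [ 0.3077 -0.1668  0.01  ]
```

View pics/way.png

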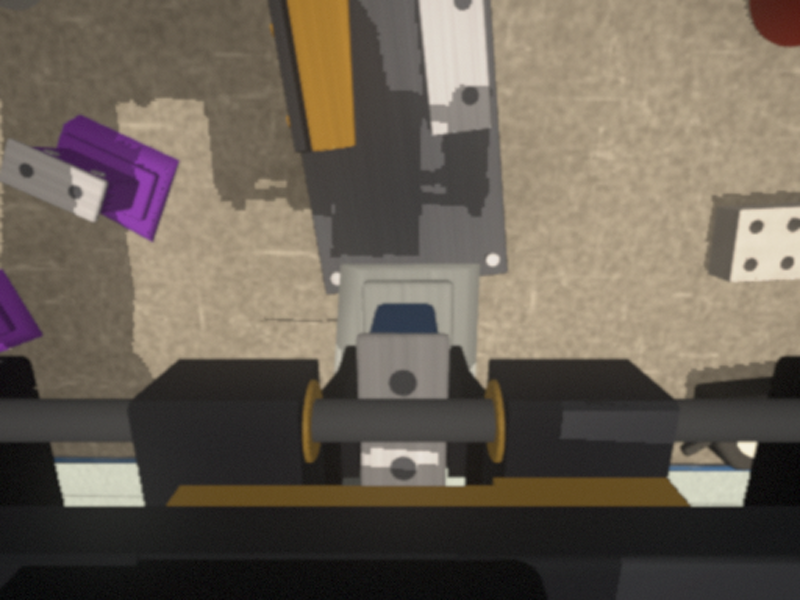

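The view shows the way's near end. Plate corners (800 px wide) are near (325,293) and (507,271), the gib end is at (305–355,150) and the steel rail end at (432–490,133). The rest hangs centred. I'll extract lines for an exact way pose.

```bash
python3 - <<'E'
from h import *
w=imaging.capture("wrist")
g=cv2.resize(cv2.cvtColor(w["frame"],cv2.COLOR_BGR2GRAY),None,fx=2,fy=2,interpolation=cv2.INTER_CUBIC)
L=cv2.createLineSegmentDetector().detect(g)[0][:,0]/2-.25
for l in sorted(L.tolist(),key=lambda l:l[0]):
    n=np.hypot(l[0]-l[2],l[1]-l[3])
    if n>14 and max(l[1],l[3])<190 and 165<min(l[0],l[2]) and max(l[0],l[2])<335:
        o=[]
        for z in(.01,.026):
            a,b=onz(w,l[:2],z),onz(w,l[2:],z);
            o+=[np.round(a[:2],4),np.round(b[:2],4)]
        d=a-b;print(np.round(l,1),o,round(np.degrees(np.arctan(d[1]/(d[0]+1e-9))),2))
E
```

```text
[166.3 119.1 182.  119.5] [array([ 0.5177, -0.0639]), array([ 0.5175, -0.0808]), array([ 0.5184, -0.0687]), array([ 0.5183, -0.0847])] 89.61
[183.1 127.5 168.7 126.1] [array([ 0.5092, -0.0816]), array([ 0.5104, -0.0661]), array([ 0.5103, -0.0855]), array([ 0.5114, -0.0707])] 85.71
[183.5  -0.2 199.9  97.4] [array([ 0.6311, -0.0883]), array([ 0.5406, -0.1009]), array([ 0.6263, -0.0918]), array([ 0.5403, -0.1039])] 7.95
[184.3  73.9 171.3  -0.2] [array([ 0.5636, -0.0857]), array([ 0.6309, -0.0764]), array([ 0.5621, -0.0894]), array([ 0.6261, -0.0806])] 7.83
[188.2  96.9 184.9  74.4] [array([ 0.5409, -0.0886]), array([ 0.5631, -0.0862]), array([ 0.5405, -0.0921]), array([ 0.5617, -0.0899])] 5.97
[196.3 160.7 168.8 160.1] [array([ 0.473 , -0.0945]), array([ 0.4731, -0.0638]), array([ 0.4759, -0.0978]), array([ 0.476 , -0.0685])] 89.85
[198.4 131.4 194.2 109.4] [array([ 0.5053, -0.098 ]), array([ 0.5283, -0.0944]), array([ 0.5066, -0.1011]), array([ 0.5285, -0.0977])] 8.93
[200.6  97.4 227.6  93.8] [array([ 0.5406, -0.1017]), array([ 0.5447, -0.1302]), array([ 0.5402, -0.1046]), array([ 0
[... 2453 characters left out ...]
0e+01  3.086e+02 -1.000e-01] [array([ 0.5854, -0.2167]), array([ 0.633, -0.21 ]), array([ 0.5828, -0.2141]), array([ 0.6281, -0.2077])] 8.02
[312.6  84.4 310.3 126.3] [array([ 0.5556, -0.2191]), array([ 0.5128, -0.2194]), array([ 0.5545, -0.2163]), array([ 0.5138, -0.2167])] 0.48
[313.7  -0.  324.7 173.9] [array([ 0.633, -0.215]), array([ 0.4604, -0.2391]), array([ 0.6282, -0.2124]), array([ 0.4639, -0.2354])] 7.97
[313.8  81.4 312.1  55.6] [array([ 0.5586, -0.2201]), array([ 0.5832, -0.2167]), array([ 0.5573, -0.2173]), array([ 0.5808, -0.2141])] 7.84
[323.8 175.2 306.3 177.3] [array([ 0.4588, -0.2383]), array([ 0.456 , -0.2186]), array([ 0.4624, -0.2346]), array([ 0.4597, -0.2158])] -82.02
```

Way pose: yaw 7.95°, origin (0.568, −0.1565). The landing, offset +2.5 mm off the steel rail, puts the TCP at (0.4994, −0.1635).

Request:
apply_moves(moves=[[[0,0,0],-3.55],[[0,0,0],-3.55],[[0.02,0.002,0],0],[[0.0212,0.0025,0.01],0],[[0,0,0.03],0]])

```text
time_s: 9.5
tcp_pos: [0.5087, -0.1644, 0.1432]
ee_rot: [[0.99, 0.141, 0.018], [0.141, -0.99, -0.003], [0.017, 0.006, -1.0]]
wrist_force: [3.4, -0.3, -5.0]
gripper_width: 0.289
gripper_force: 30.0
```

Request:
apply_moves(moves=[[[0,0,0.03],0],[[0,0,0.03],0],[[0,0,0.015],0],[[0,0,0],0],[[0,0,0],0]])

```text
time_s: 9.92
tcp_pos: [0.5, -0.1639, 0.0632]
ee_rot: [[0.99, 0.139, -0.001], [0.139, -0.99, -0.0], [-0.002, 0.0, -1.0]]
wrist_force: [1.1, -0.5, -4.4]
gripper_width: 0.292
gripper_force: 31.1
```

Request:
apply_moves(moves=[[[0,0,0],0],[[0,0,0],0],[[0,0,0],0]])

```text
time_s: 10.17
tcp_pos: [0.501, -0.1641, 0.0652]
ee_rot: [[0.99, 0.138, 0.003], [0.138, -0.99, -0.0], [0.003, 0.001, -1.0]]
wrist_force: [-0.3, 0.4, -3.7]
gripper_width: 0.286
gripper_force: 31.1
```

Request:
apply_moves(moves=[[[0,0,0.012],0],[[0,0,0.01],0],[[0,0,0.004],0],[[0,0,0],0],[[0,0,0],0]])

```text
time_s: 10.58
tcp_pos: [0.4998, -0.1642, 0.0375]
ee_rot: [[0.99, 0.138, -0.0], [0.138, -0.99, -0.0], [-0.0, 0.0, -1.0]]
wrist_force: [0.2, 0.2, -3.8]
gripper_width: 0.288
gripper_force: 31.1
```

Request:
apply_moves(moves=[[[0,0,0],0],[[0,0,0],0],[[0,0,0],0]])

```text
time_s: 10.83
tcp_pos: [0.5001, -0.1641, 0.038]
ee_rot: [[0.99, 0.138, 0.001], [0.138, -0.99, -0.0], [0.001, 0.0, -1.0]]
wrist_force: [-0.8, 0.2, -4.8]
gripper_width: 0.291
gripper_force: 31.1
```

```bash
python3 - <<'E'
from h import *
s=r.sense();print(s["tcp_pos"],s["gripper_width"],s["wrist_force"],s["ee_rot"][:,0])
w=imaging.capture("wrist")
o=np.array([.5681,-.1565,0]);R=np.array([[.9904,-.1383,0],[.1383,.9904,0],[0,0,1]])
g=cv2.resize(cv2.cvtColor(w["frame"],cv2.COLOR_BGR2GRAY),None,fx=2,fy=2,interpolation=cv2.INTER_CUBIC)
L=cv2.createLineSegmentDetector().detect(g)[0][:,0]/2-.25
for l in sorted(L.tolist(),key=lambda l:l[0]):
    n=np.hypot(l[0]-l[2],l[1]-l[3])
    if n>12 and 60<max(l[1],l[3])<230 and 150<min(l[0],l[2]) and max(l[0],l[2])<355:
        print(np.round(l,1),[np.round((R.T@(onz(w,q,z)-o))*1000,1)[:2].tolist() for z in(.01,.026) for q in(l[:2],l[2:])])
f=w["frame"][0:260,100:420];cv2.imwrite("pics/w3.png",cv2.resize(f,(730,593),interpolation=cv2.INTER_CUBIC))
E
```

```text
[ 0.500122   -0.16414757  0.0379796 ] 0.2905741919248356 [-0.82526357  0.23594974 -4.8459963 ] [9.90460577e-01 1.37793617e-01 8.74166197e-04]
[155.1  -0.  167.5 151.3] [[63.4, 60.5], [-21.7, 60.5], [58.5, 55.7], [-19.4, 55.7]]
[161.1 183.3 158.6 154.3] [[-42.8, 66.5], [-23.7, 66.4], [-38.7, 61.1], [-21.2, 61.1]]
[165.  227.  163.2 202.5] [[-73.8, 66.5], [-56.1, 66.3], [-67.1, 61.2], [-50.9, 60.9]]
[168.2 152.1 213.8 152.1] [[-22.3, 60.2], [-22.2, 31.0], [-19.9, 55.3], [-19.9, 28.6]]
[190.1 226.  177.6 224. ] [[-73.0, 49.2], [-71.5, 57.7], [-66.4, 45.3], [-65.1, 53.1]]
[205.2 225.7 192.5 223.6] [[-72.8, 38.9], [-71.2, 47.5], [-66.2, 35.9], [-64.8, 43.8]]
[214.6 150.7 223.6  -0. ] [[-21.3, 30.5], [63.4, 22.1], [-19.0, 28.1], [58.5, 20.5]]
[234.4 178.2 286.3 178.2] [[-39.3, 18.2], [-39.3, -15.8], [-35.6, 16.9], [-35.6, -14.3]]
[235.7 213.2 241.1 194.6] [[-63.7, 17.8], [-50.5, 13.9], [-57.8, 16.5], [-45.8, 13.0]]
[241.3 193.7 275.7 193.7] [[-49.9, 13.8], [-49.9, -9.0], [-45.3, 12.9], [-45.3, -8.0]]
[276.7 195.1 280.2 213.3] [[-50.9, -9.8], [-63.7, -12.4], [-46.1, -8.7], [-57.9, -11.1]]
[
[... 724 characters left out ...]
 [[-32.9, -28.6], [-33.1, 28.6], [-29.6, -26.0], [-29.9, 26.4]]
[311.4 201.  329.6 204.2] [[-55.0, -33.0], [-57.2, -45.3], [-49.9, -30.0], [-51.9, -41.3]]
[313.5 165.6 311.3 178.3] [[-31.0, -33.2], [-39.4, -32.2], [-27.9, -30.2], [-35.6, -29.3]]
[321.7 139.  319.5 150.8] [[-13.9, -37.5], [-21.4, -36.5], [-12.2, -34.1], [-19.1, -33.2]]
[329.6 215.9 314.4 212.9] [[-65.6, -45.9], [-63.4, -35.4], [-59.6, -41.8], [-57.6, -32.2]]
[336.9 196.3 319.4 192.9] [[-51.7, -49.9], [-49.3, -38.0], [-46.8, -45.5], [-44.7, -34.6]]
[344.5 215.5 331.8 213.4] [[-65.3, -56.0], [-63.7, -47.3], [-59.3, -51.0], [-57.9, -43.1]]
[348.8 140.  328.8 136.3] [[-14.5, -54.7], [-12.2, -41.9], [-12.8, -49.9], [-10.7, -38.1]]
```

View pics/w3.png

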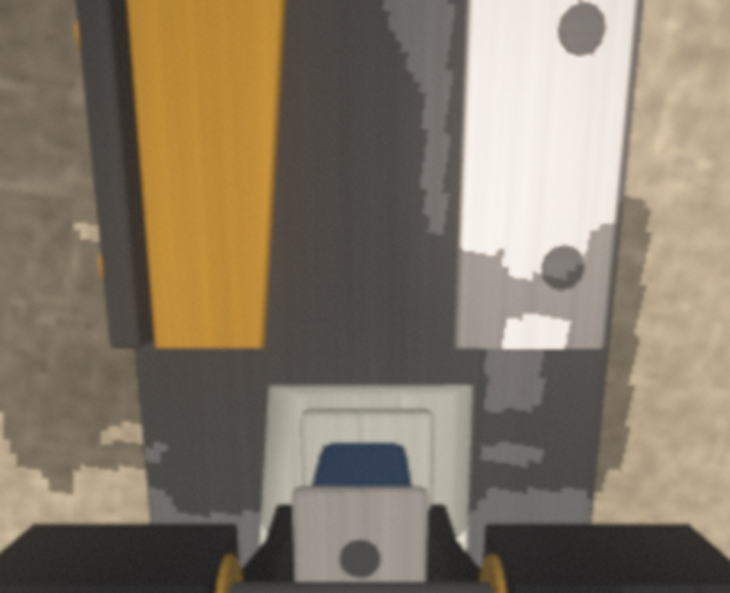

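The rest hangs square to the way, about 3–4 mm above the floor. It is centred at y≈+2.4 mm, nose at x≈−33 mm, with clear room to both rails (gib edge at column 268, steel rail at 457). I'll lower it gently.

Request:
apply_moves(moves=[[[0,0,0.0015],0],[[0,0,0.001],0],[[0,0,0],0],[[0,0,0],0]])

```text
time_s: 11.22
tcp_pos: [0.4998, -0.1641, 0.035]
ee_rot: [[0.99, 0.138, -0.0], [0.138, -0.99, -0.0], [-0.0, 0.0, -1.0]]
wrist_force: [-0.3, 0.2, -4.4]
gripper_width: 0.291
gripper_force: 31.1
```

Request:
apply_moves(moves=[[[0,0,0.0007],0],[[0,0,0],0],[[0,0,0],0]])

```text
time_s: 11.47
tcp_pos: [0.4999, -0.1643, 0.0348]
ee_rot: [[0.99, 0.138, 0.0], [0.138, -0.99, -0.0], [0.0, 0.0, -1.0]]
wrist_force: [-1.0, -0.9, 0.9]
gripper_width: 0.288
gripper_force: 30.8
```

Request:
apply_moves(moves=[[[0,0,0.0007],0],[[0,0,0],0],[[0,0,0],0]])

```text
time_s: 11.72
tcp_pos: [0.5, -0.1644, 0.0347]
ee_rot: [[0.99, 0.138, 0.001], [0.138, -0.99, -0.001], [0.001, 0.001, -1.0]]
wrist_force: [-2.5, -1.1, 5.3]
gripper_width: 0.288
gripper_force: 30.5
```

Request:
apply_moves(moves=[[[0,0,-0.0009],0],[[0.005,0,0],0],[[0.008,0,0],0],[[0.008,0,0],0],[[0.005,0,0],0]])

```text
time_s: 12.13
tcp_pos: [0.5274, -0.1604, 0.0347]
ee_rot: [[0.99, 0.138, 0.001], [0.138, -0.99, -0.0], [0.001, 0.001, -1.0]]
wrist_force: [-2.5, -0.7, 3.2]
gripper_width: 0.291
gripper_force: 30.7
```

Request:
apply_moves(moves=[[[0.006,0,0],0],[[0.006,0,0],0],[[0.002,0,0],0],[[0,0,0],0],[[0,0,0],0]])

```text
time_s: 12.55
tcp_pos: [0.5409, -0.1585, 0.0348]
ee_rot: [[0.99, 0.138, 0.003], [0.138, -0.99, -0.0], [0.003, 0.0, -1.0]]
wrist_force: [0.4, -0.0, 2.0]
gripper_width: 0.289
gripper_force: 30.7
```

Request:
apply_moves(moves=[[[0,0.001,0],0],[[0,0.0005,0],0],[[0,0,0],0],[[0,0,0],0]])

```text
time_s: 12.88
tcp_pos: [0.5402, -0.1599, 0.0347]
ee_rot: [[0.99, 0.138, 0.001], [0.138, -0.99, 0.0], [0.001, 0.0, -1.0]]
wrist_force: [1.7, 0.7, 0.5]
gripper_width: 0.293
gripper_force: 30.5
```

Request:
apply_moves(moves=[[[0,0.0005,0],0],[[0,0,0],0],[[0,0,0],0]])

```text
time_s: 13.13
tcp_pos: [0.5399, -0.1605, 0.0347]
ee_rot: [[0.99, 0.138, 0.001], [0.138, -0.99, 0.0], [0.001, 0.0, -1.0]]
wrist_force: [0.8, 1.7, 2.0]
gripper_width: 0.29
gripper_force: 30.4
```

Request:
apply_moves(moves=[[[0,0.0005,0],0],[[0,0,0],0],[[0,0,0],0]])

```text
time_s: 13.38
tcp_pos: [0.5397, -0.1611, 0.0346]
ee_rot: [[0.99, 0.138, 0.0], [0.138, -0.99, 0.0], [0.0, -0.0, -1.0]]
wrist_force: [0.2, 2.1, 3.2]
gripper_width: 0.284
gripper_force: 30.3
```

Request:
apply_moves(moves=[[[0,0.0005,0],0],[[0,0,0],0],[[0,0,0],0]])

```text
time_s: 13.63
tcp_pos: [0.5397, -0.1615, 0.0346]
ee_rot: [[0.99, 0.138, -0.0], [0.138, -0.99, 0.0], [-0.0, -0.0, -1.0]]
wrist_force: [-0.1, 3.2, 2.5]
gripper_width: 0.291
gripper_force: 30.2
```

Request:
apply_moves(moves=[[[0,0.0005,0],0],[[0,0,0],0],[[0,0,0],0]])

```text
time_s: 13.88
tcp_pos: [0.5398, -0.1619, 0.0346]
ee_rot: [[0.99, 0.138, -0.0], [0.138, -0.99, 0.0], [-0.0, -0.0, -1.0]]
wrist_force: [-0.6, 4.3, 3.8]
gripper_width: 0.288
gripper_force: 30.1
```

Request:
apply_moves(moves=[[[0.003,0,0],0],[[0.004,0,0],0],[[0.004,0,0],0],[[0.004,0,0],0],[[0.003,0,0],0]])

```text
time_s: 14.3
tcp_pos: [0.5527, -0.1599, 0.0346]
ee_rot: [[0.991, 0.136, -0.011], [0.136, -0.991, 0.0], [-0.011, -0.002, -1.0]]
wrist_force: [-9.7, 2.8, 12.4]
gripper_width: 0.288
gripper_force: 30.1
```

Request:
apply_moves(moves=[[[0.004,0,0],0],[[0.004,0,0],0],[[0.004,0,0],0],[[0.002,0,0],0],[[0,0,0],0]])

```text
time_s: 14.72
tcp_pos: [0.5672, -0.1579, 0.0345]
ee_rot: [[0.991, 0.136, -0.01], [0.136, -0.991, 0.0], [-0.01, -0.002, -1.0]]
wrist_force: [-8.3, 3.1, 11.5]
gripper_width: 0.29
gripper_force: 30.1
```

Request:
apply_moves(moves=[[[0,-0.001,-0.001],0],[[0,0,0],0],[[0,0,0],0],[[0,0,0],0]])

```text
time_s: 15.05
tcp_pos: [0.5701, -0.1569, 0.0347]
ee_rot: [[0.991, 0.137, -0.003], [0.137, -0.991, 0.0], [-0.003, -0.001, -1.0]]
wrist_force: [-3.1, 0.9, 0.9]
gripper_width: 0.287
gripper_force: 30.6
```

Request:
apply_moves(moves=[[[0.002,0.0003,-0.0002],0],[[0.002,0,0],0],[[0.002,0,0],0],[[0.001,0,0],0],[[0,0,0],0]])

```text
time_s: 15.47
tcp_pos: [0.5786, -0.1557, 0.0349]
ee_rot: [[0.99, 0.138, -0.0], [0.138, -0.99, 0.0], [-0.0, -0.0, -1.0]]
wrist_force: [-0.8, 2.8, -5.1]
gripper_width: 0.289
gripper_force: 30.8
```

Request:
apply_moves(moves=[[[0.002,0,0],0],[[0.002,0,0],0],[[0.002,0,0],0],[[0.001,0,0],0],[[0,0,0],0]])

```text
time_s: 15.88
tcp_pos: [0.5853, -0.1548, 0.0353]
ee_rot: [[0.991, 0.137, -0.001], [0.137, -0.991, 0.0], [-0.001, -0.0, -1.0]]
wrist_force: [-1.9, 3.5, -7.0]
gripper_width: 0.29
gripper_force: 30.8
```

Request:
apply_moves(moves=[[[0.001,-0.0003,0.0005],0],[[0.002,0,0],0],[[0.002,0,0],0],[[0.001,0,0],0],[[0,0,0],0]])

```text
time_s: 16.3
tcp_pos: [0.5916, -0.1538, 0.0353]
ee_rot: [[0.99, 0.138, 0.0], [0.138, -0.99, 0.0], [0.0, 0.0, -1.0]]
wrist_force: [-2.3, 3.5, -6.2]
gripper_width: 0.289
gripper_force: 30.8
```

Request:
apply_moves(moves=[[[0.002,0,0],0],[[0.002,0,0],0],[[0.001,0,0],0],[[0,0,0],0]])

```text
time_s: 16.63
tcp_pos: [0.5966, -0.1531, 0.0353]
ee_rot: [[0.99, 0.138, 0.0], [0.138, -0.99, -0.0], [0.0, 0.0, -1.0]]
wrist_force: [-1.6, 4.0, -6.0]
gripper_width: 0.289
gripper_force: 30.8
```

Request:
apply_moves(moves=[[[0.002,0,0],0],[[0.002,0,0],0],[[0.001,0,0],0],[[0,0,0],0]])

```text
time_s: 16.97
tcp_pos: [0.6015, -0.1525, 0.0352]
ee_rot: [[0.99, 0.138, 0.0], [0.138, -0.99, -0.0], [0.0, 0.0, -1.0]]
wrist_force: [-1.4, 3.4, -7.3]
gripper_width: 0.29
gripper_force: 30.8
```

Request:
apply_moves(moves=[[[0.002,0,0.0007],0],[[0.002,0,0],0],[[0.001,0,0],0],[[0,0,0],0]])

```text
time_s: 17.3
tcp_pos: [0.6067, -0.1519, 0.0348]
ee_rot: [[0.99, 0.138, 0.001], [0.138, -0.99, -0.0], [0.001, 0.0, -1.0]]
wrist_force: [-2.3, 3.0, -5.0]
gripper_width: 0.291
gripper_force: 30.7
```

Request:
apply_moves(moves=[[[0.002,0,0],0],[[0.002,0,0],0],[[0.001,0,0],0],[[0,0,0],0]])

```text
time_s: 17.63
tcp_pos: [0.6117, -0.1512, 0.0348]
ee_rot: [[0.99, 0.138, 0.001], [0.138, -0.99, -0.0], [0.001, 0.0, -1.0]]
wrist_force: [-1.8, 3.2, -3.1]
gripper_width: 0.286
gripper_force: 30.7
```

Request:
apply_moves(moves=[[[0.002,0,0],0],[[0.002,0,0],0],[[0.001,0,0],0],[[0,0,0],0]])

```text
time_s: 17.97
tcp_pos: [0.6149, -0.1508, 0.0348]
ee_rot: [[0.99, 0.138, -0.003], [0.138, -0.99, -0.0], [-0.003, -0.0, -1.0]]
wrist_force: [-4.8, 2.1, -1.0]
gripper_width: 0.292
gripper_force: 30.5
```

Resistance begins with the origin near 48 mm. I'll release, lift, and go behind the tail with shut fingers.

Request:
apply_moves(moves=[[[0,0,0],0],[[0,0,0],0],[[0,0,0],0],[[0,0,0],0],[[0,0,0],0]], hand=0.05)

```text
time_s: 18.38
tcp_pos: [0.6171, -0.1507, 0.0353]
ee_rot: [[0.99, 0.138, 0.002], [0.138, -0.99, -0.0], [0.002, 0.001, -1.0]]
wrist_force: [0.2, -0.2, -1.1]
gripper_width: 0.54
gripper_force: 0.0
```

Request:
apply_moves(moves=[[[0,0,-0.01],0],[[0,0,-0.02],0],[[0,0,-0.03],0],[[0,0,0],0],[[0,0,0],0]])

```text
time_s: 18.8
tcp_pos: [0.6179, -0.1506, 0.0978]
ee_rot: [[0.99, 0.138, 0.006], [0.138, -0.99, -0.0], [0.006, 0.001, -1.0]]
wrist_force: [0.0, -0.7, -1.4]
gripper_width: 0.576
gripper_force: 0.0
```

Request:
apply_moves(moves=[[[-0.02,0,0],0],[[-0.02,0,0],0],[[-0.02,0,0],0],[[0,0,0],0],[[0,0,0],0]], hand=0.0)

```text
time_s: 19.22
tcp_pos: [0.5557, -0.1589, 0.0945]
ee_rot: [[0.991, 0.137, -0.001], [0.137, -0.991, -0.0], [-0.001, -0.0, -1.0]]
wrist_force: [0.6, 0.5, 2.0]
gripper_width: 0.279
gripper_force: 0.0
```

Request:
apply_moves(moves=[[[0,0,0],0],[[0,0,0],0],[[0,0,0],0],[[0,0,0],0],[[0,0,0],0]])

```text
time_s: 19.63
tcp_pos: [0.5569, -0.1586, 0.0943]
ee_rot: [[0.99, 0.138, -0.0], [0.138, -0.99, -0.0], [-0.0, -0.0, -1.0]]
wrist_force: [0.1, -0.6, 0.2]
gripper_width: 0.013
gripper_force: 0.0
```

```bash
python3 - <<'E'
from h import *
s=r.sense();print(s["tcp_pos"],s["gripper_width"],s["wrist_force"],s["ee_rot"][:,0])
w=imaging.capture("wrist");a=imaging.capture("side")
o=np.array([.5681,-.1565,0]);R=np.array([[.9904,-.1383,0],[.1383,.9904,0],[0,0,1]])
for t,z in(("tool_rest",.01),("rest_web",.051),("rest_tail",.051),("rest_nose",.01)):
  for p in(w,a):
    for d in models.place_of(p,t)[:4]:
        q=(R.T@(onz(p,px(d["at"]),z)-o))*1000
        if abs(q[1])<80: print(t,round(d["confidence"],2),np.round(px(d["at"]),1),np.round(q,1))
cv2.imwrite("pics/w4.png",cv2.resize(w["frame"],(800,600),interpolation=cv2.INTER_CUBIC))
E
```

```text
[ 0.55690986 -0.15864334  0.09431447] 0.013460270292289592 [ 0.10211218 -0.61278264  0.15368416] [ 9.90447513e-01  1.37890121e-01 -1.98185324e-04]
tool_rest 0.62 [258.2 124.7] [48.7  0.2 10. ]
tool_rest 0.76 [235.5 172.4] [ 48.5 -20.3  10. ]
rest_web 0.83 [259.8 128.3] [48.6 -0.9 51. ]
rest_web 0.61 [238.9 166.8] [36.3  2.9 51. ]
rest_tail 0.56 [259.5 165.3] [23.3 -0.7 51. ]
rest_tail 0.58 [244.  165.6] [16.7 -2.1 51. ]
rest_nose 0.68 [257.6  78.6] [83.6  0.7 10. ]
rest_nose 0.7 [226.5 175.6] [84.  -5.1 10. ]
```

View pics/w4.png

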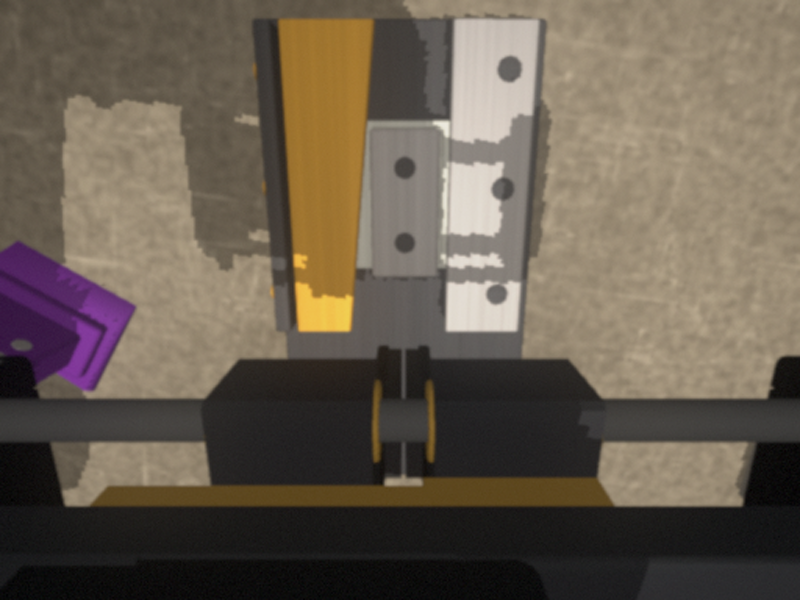

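The rest lies straight in the way, between the gib edge (column 365) and the steel rail (445), with its pad tail at row 275. The shut fingers are behind it in line. I'll lower them and push.

Request:
apply_moves(moves=[[[0,0,0.02],0],[[0,0,0.02],0],[[0,0,0.015],0],[[0,0,0.002],0],[[0,0,0],0]])

```text
time_s: 20.55
tcp_pos: [0.556, -0.1588, 0.0367]
ee_rot: [[0.99, 0.138, -0.002], [0.138, -0.99, -0.0], [-0.002, -0.0, -1.0]]
wrist_force: [1.2, 0.4, 0.1]
gripper_width: 0.008
gripper_force: 0.0
```

Request:
apply_moves(moves=[[[0.004,0,0],0],[[0.004,0,0],0],[[0.003,0,0],0],[[0.001,0,0],0],[[0,0,0],0]])

```text
time_s: 20.97
tcp_pos: [0.5693, -0.157, 0.0382]
ee_rot: [[0.99, 0.138, 0.001], [0.138, -0.99, -0.0], [0.001, 0.0, -1.0]]
wrist_force: [0.4, 0.3, -0.4]
gripper_width: 0.006
gripper_force: 0.0
```

Request:
apply_moves(moves=[[[0.002,0,0],0],[[0.002,0,0],0],[[0,0,0],0],[[0,0,0],0]])

```text
time_s: 21.3
tcp_pos: [0.5725, -0.1565, 0.0375]
ee_rot: [[0.99, 0.138, -0.0], [0.138, -0.99, 0.0], [-0.0, -0.0, -1.0]]
wrist_force: [-0.1, 0.4, 0.4]
gripper_width: 0.004
gripper_force: 0.0
```

Request:
apply_moves(moves=[[[0.0015,0,0],0],[[0.0015,0,0],0],[[0.001,0,0],0],[[0,0,0],0]])

```text
time_s: 21.63
tcp_pos: [0.5767, -0.1559, 0.0375]
ee_rot: [[0.99, 0.138, 0.0], [0.138, -0.99, -0.0], [0.0, 0.0, -1.0]]
wrist_force: [0.2, 0.1, -0.5]
gripper_width: 0.006
gripper_force: 0.0
```

Request:
apply_moves(moves=[[[0.001,0,0],0],[[0.001,0,0],0],[[0,0,0],0],[[0,0,0],0]])

```text
time_s: 21.97
tcp_pos: [0.5782, -0.1557, 0.0375]
ee_rot: [[0.99, 0.138, -0.0], [0.138, -0.99, 0.0], [-0.0, -0.0, -1.0]]
wrist_force: [-1.0, -0.4, 0.0]
gripper_width: 0.004
gripper_force: 0.2
```

Request:
apply_moves(moves=[[[0.001,0,0],0],[[0.001,0,0],0],[[0,0,0],0],[[0,0,0],0]])

```text
time_s: 22.3
tcp_pos: [0.5799, -0.1555, 0.0375]
ee_rot: [[0.99, 0.138, -0.001], [0.138, -0.99, -0.0], [-0.001, -0.0, -1.0]]
wrist_force: [-2.6, -1.2, 1.3]
gripper_width: 0.003
gripper_force: 1.2
```

Request:
apply_moves(moves=[[[0.001,0,0],0],[[0.001,0,0],0],[[0,0,0],0],[[0,0,0],0]])

```text
time_s: 22.63
tcp_pos: [0.5813, -0.1554, 0.0375]
ee_rot: [[0.991, 0.137, -0.002], [0.137, -0.991, -0.0], [-0.002, -0.0, -1.0]]
wrist_force: [-4.2, -2.0, 2.6]
gripper_width: 0.006
gripper_force: 2.5
```

Request:
apply_moves(moves=[[[0.001,0,0],0],[[0.001,0,0],0],[[0,0,0],0],[[0,0,0],0]])

```text
time_s: 22.97
tcp_pos: [0.5817, -0.1553, 0.0374]
ee_rot: [[0.991, 0.137, -0.006], [0.137, -0.991, -0.0], [-0.006, -0.001, -1.0]]
wrist_force: [-8.4, -1.4, 5.1]
gripper_width: 0.006
gripper_force: 4.0
```

Request:
apply_moves(moves=[[[0.0005,0,0],0],[[0.0005,0,0],0],[[0,0,0],0],[[0,0,0],0]])

```text
time_s: 23.3
tcp_pos: [0.5818, -0.1553, 0.0374]
ee_rot: [[0.991, 0.137, -0.008], [0.137, -0.991, -0.0], [-0.007, -0.001, -1.0]]
wrist_force: [-9.6, -1.0, 7.1]
gripper_width: 0.006
gripper_force: 4.9
```

Request:
apply_moves(moves=[[[0,0,0],0],[[0,0,0],0]])

```text
time_s: 23.47
tcp_pos: [0.5817, -0.1553, 0.0374]
ee_rot: [[0.991, 0.137, -0.008], [0.137, -0.991, -0.0], [-0.007, -0.001, -1.0]]
wrist_force: [-9.6, -2.4, 6.4]
gripper_width: 0.007
gripper_force: 4.9
```

Request:
apply_moves(moves=[[[0.0004,0,0],0],[[0.0004,0,0],0],[[0,0,0],0],[[0,0,0],0]])

```text
time_s: 23.8
tcp_pos: [0.5819, -0.1552, 0.0374]
ee_rot: [[0.991, 0.137, -0.009], [0.137, -0.991, -0.0], [-0.009, -0.001, -1.0]]
wrist_force: [-10.3, -1.7, 7.9]
gripper_width: 0.004
gripper_force: 5.5
```

Request:
apply_moves(moves=[[[0.0002,0,0],0],[[0.0002,0,0],0],[[0,0,0],0],[[0,0,0],0]])

```text
time_s: 24.13
tcp_pos: [0.5819, -0.1553, 0.0374]
ee_rot: [[0.991, 0.137, -0.01], [0.137, -0.991, -0.0], [-0.01, -0.001, -1.0]]
wrist_force: [-12.1, -1.7, 8.6]
gripper_width: 0.007
gripper_force: 5.9
```

Request:
apply_moves(moves=[[[0.0003,0,0],0],[[0,0,0],0],[[0,0,0],0],[[0,0,0],0]])

```text
time_s: 24.47
tcp_pos: [0.5819, -0.1552, 0.0374]
ee_rot: [[0.991, 0.137, -0.01], [0.137, -0.991, -0.0], [-0.01, -0.001, -1.0]]
wrist_force: [-13.0, -2.5, 9.1]
gripper_width: 0.003
gripper_force: 6.2
```

Request:
apply_moves(moves=[[[0,0,0],0],[[0,0,0],0],[[0,0,0],0]])

```text
time_s: 24.72
tcp_pos: [0.5819, -0.1553, 0.0374]
ee_rot: [[0.991, 0.137, -0.01], [0.137, -0.991, -0.0], [-0.01, -0.001, -1.0]]
wrist_force: [-11.6, -1.4, 9.1]
gripper_width: 0.005
gripper_force: 6.2
```

Request:
apply_moves(moves=[[[-0.001,0,0],0],[[-0.002,0,0],0],[[-0.003,0,0],0],[[-0.006,0,0],0],[[-0.01,0,0],0]])

```text
time_s: 25.13
tcp_pos: [0.5665, -0.1574, 0.0377]
ee_rot: [[0.99, 0.139, 0.003], [0.139, -0.99, -0.0], [0.003, 0.001, -1.0]]
wrist_force: [0.5, -0.7, -0.2]
gripper_width: 0.004
gripper_force: 0.0
```

Request:
apply_moves(moves=[[[0,0,-0.02],0],[[0,0,-0.03],0],[[0,0,-0.01],0],[[0,0,0],0],[[0,0,0],0]])

```text
time_s: 25.55
tcp_pos: [0.5651, -0.1573, 0.0978]
ee_rot: [[0.991, 0.137, 0.002], [0.137, -0.991, 0.001], [0.002, -0.0, -1.0]]
wrist_force: [-0.0, 0.5, 0.3]
gripper_width: 0.006
gripper_force: 0.0
```

```bash
python3 - <<'E'
from h import *
s=r.sense();print(s["tcp_pos"],s["wrist_force"])
w=imaging.capture("wrist");a=imaging.capture("side")
o=np.array([.5681,-.1565,0]);R=np.array([[.9904,-.1383,0],[.1383,.9904,0],[0,0,1]])
for t,z in(("tool_rest",.01),("rest_web",.051),("rest_tail",.051),("rest_nose",.01)):
    for d in models.place_of(w,t)[:4]:
        q=(R.T@(onz(w,px(d["at"]),z)-o))*1000
        if abs(q[1])<60: print(t,round(d["confidence"],2),np.round(px(d["at"]),1),np.round(q,1))
cv2.imwrite("pics/w5.png",cv2.resize(w["frame"],(800,600),interpolation=cv2.INTER_CUBIC))
E
```

```text
[ 0.56505476 -0.15732857  0.09783443] [-0.04079982  0.50422046  0.28402138]
tool_rest 0.95 [260.8 129.6] [52.9 -1.8 10. ]
rest_web 0.69 [263.4 133.3] [53.4 -3.2 51. ]
rest_tail 0.61 [258.5 170.2] [27.4  0.1 51. ]
rest_nose 0.91 [260.5  82.9] [89.2 -1.5 10. ]
rest_nose 0.5 [258.4 130.4] [52.3  0.2 10. ]
rest_nose 0.28 [261.8 171.9] [17.4 -2.7 10. ]
```

View pics/w5.png

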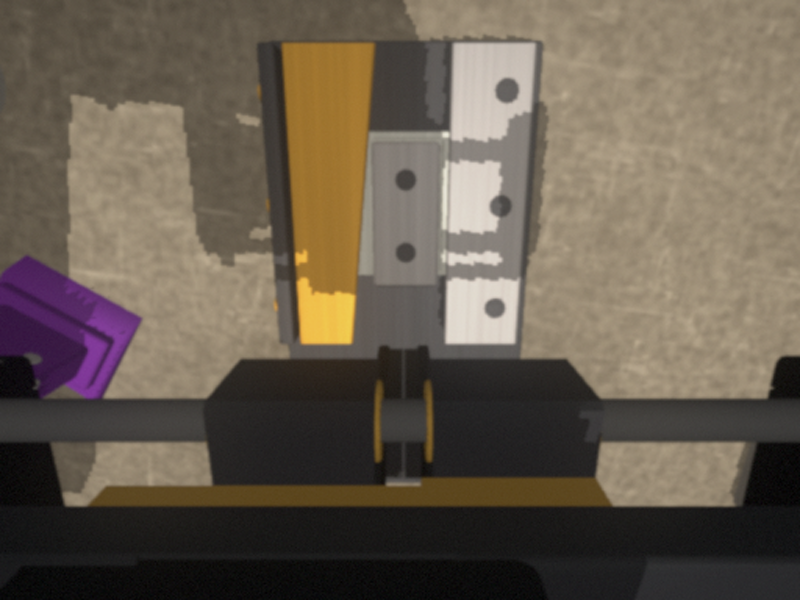

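The rest lies straight and snug along the steel rail (column 445), pushed about 3 mm further in than before, and the fingers are clear. I'm handing in.

```bash
python3 -c "
from station import r
print(r.finish_job())"
```

```text
the job is handed in; nothing more can be done
None
```

The blue-web tool rest is wedged in the tapered way along the steel rail, after a steady push of about 12 N (peak reading 13 N). I let go of it and handed the job in at about 26 s. The final picture shows it straight and snug, but hand-in returned no verdict, so I don't know how it was judged.

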